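Wind a seized pin out of its hub

ROBOT

A 7-joint arm with a two-finger parallel gripper is mounted at the origin on the work surface. World frame = base frame: x ahead of the robot, y to its left, z up, the work surface at z = 0. Lengths are in mm, angles in rad, forces in N, time in s.
With the tool pointing down it reaches from about 425 to 875 mm from the base axis. Payload 8.4 kg.
Tool frame: the origin (TCP) lies on the centre line of the jaws, within the pads' length; the fingertips stand 17 mm ahead of it and the grasp point (between the pads) lies 2 mm behind it; x points along the fingers, z is the direction in which the jaws open and shut, and the axes are right-handed (so a half turn about x gives the same grasp; the last joint's range is limited). The gripper opens to 85 mm and grips with 20 to 120 N. Pads are 22 mm wide; open, the fingers measure 114 mm over their backs; the gripper's body (76 mm by 85 mm) begins 54 mm behind the grasp point. The pads swing forward as they close: fully open they stand 13 mm farther back than shut.
Start: joints at [-1.306, 0.333, 0.04, 1.465, -0.013, 1.343, -0.059], TCP at [231.288, 607.43, 248.308] pointing down, gripper open.
Joint ranges: [-2.58, 2.58], [-0.38, 2.09], [-1.3, 1.39], [0.25, 2.4], [-1.5, 4.64], [0.08, 2.09], [-2.65, 2.65]. Speed limits (rad/s): [2.22, 2.22, 2.79, 2.79, 3.14, 3.14, 3.14].

INTERFACE

Orientations are given as a rotation vector (axis times angle).
In Python, from station import env gives the robot as it stands. The module is installed in compiled form; this text tells all that it offers.
- The arm moves only by the tool drive_tool, never from a script. Its argument "series" is a list of rows, each an object with "delta_pos": the shift along the tool's x, y, z as a fraction of full scale, a list of three; "twist": the turn about the tool's x as a fraction of full scale; "gripper": the opening, from 0 (shut) to 1 (fully open). In form: [{"delta_pos": [dx, dy, dz], "twist": twist, "gripper": gripper}, ...]. A call has 1 to 8 rows; each row is the pose to reach, as a shift and turn from the pose commanded when the call began, along the tool's axes at that moment, turning the shorter way round; what a row does not reach only later rows make up. Full scale, the value 1, is 1 m for a shift and pi rad for a turn. A row lasts 1/12 s, in which the tool goes at most 41.7 mm and 7.16 degrees, less where a joint would pass 70% of its speed; a pose out of reach is approached as far as the arm can. A call with a number of a shift or a turn outside -1 to 1 is refused whole. A call with a gripper value outside its range is refused whole. The fingers move at their own pace and stop on an object; the grip force is fixed at half the most. Time passes only in rows, so rows that repeat a pose let the fingers close. It gives the time, the measured TCP pose, the force and the opening at its end, in the units of the state.
- env.read_state(): the state, without advancing time (a new reading comes with each control period).
- env.read_camera(name): name is "scene" or "top" or "wrist"; returns the picture (384x512x3 uint8, red, green, blue); there is no depth.
- env.camera_model(name): a dict with "vertical_fov" (degrees; the focal length in pixels is half the picture's height over the tangent of half this angle, whatever the lens; pixels are square), "cx", "cy" (the principal point, pixels), "rvec" (rotation vector, rad) and "tvec" (3), from world to camera coordinates, as OpenCV has them. Camera axes: x right, y down, z forward; pixel columns grow to the right and rows downward; lengths in mm; the calibration is good to about 2 mm. A picture is of the moment at which its call begins: read the wrist's pose just before it. camera_model takes no time and is no camera call; for the wrist camera it gives the pose at the moment of the call.
- env.job_done(): hands the job in, once; it reports no verdict.
Trained networks look in the newest picture that a camera, given by its name, has taken for a name from the list of things; names that differ only in an ending like _2 or _b are one class to them, and where a whole thing is asked for, a point or a joint stands for the part that bears it (a point fixed in the world has none). Each returns a list of dicts, best first, with "p" (0 to 1); they miss things now and then, are a little off and sometimes report something else, mostly with a low value. They report only what shows in the picture. A call takes as long as a camera call. They do not tell look-alikes from the thing itself.
- env.find_in(camera, label): "extent" ([centre column, centre row, width, height] in pixels, round what is visible of it).
The state is a dict: "time_s": time; "joint_positions": joint angles; "qvel": joint speeds; "joint_efforts": joint torques, N m; "tool_pos": TCP position; "eef_rot": TCP orientation; "force": force on the tool from outside, world axes, zero at the start; "torque": the same for the moment, N m; "gripper_width": opening from 0.0 (shut) to 1.0 (fully open).
Only numpy, scipy, OpenCV 4.12 (cv2) and the standard library are available. Lean on these libraries where they do the work, as an engineer would, in place of code of your own. Each camera call takes 0.05 s, during which the arm holds its last target. There are 200 camera calls.

TASK

A steel pin is seized in the hub of the bench extractor. Take the crank by its knob and wind it clockwise, seen from above, until the resistance suddenly drops away and the pin is loose; stop there, because a little further on the ram meets its stop and must not be forced against it. Then lift the loose pin out of the hub and set it down, not drop it, in the plain tray (not the one with compartments), and leave the jar, the can and the small socket standing where they are.

Things in the scene. Friction and masses are not known exactly. Their poses are not given: they have to be found in the camera images.
- extractor: The bench pin extractor, bolted down: grey foot plate 130 x 320 x 20 mm carrying a dark steel hub and a round grey gearbox with a crank on top. Origin: centre of the foot's underside, on the bench; z up, y along its length from gearbox (centre y = -80 mm) to hub (y = +80 mm). Its heading varies by 0.3 rad.
- bore (a point): Centre of the mouth of the hub's vertical bore (25 mm diameter, holds the pin), in the hub's flat top 112 mm above the bench. The hub is a cylinder of 72 mm diameter with a 100 mm flange at its foot.
- crank_axis (a point): Point on the crank's vertical axis, 127.5 mm above the bench, at the height of the knob's middle. The gearbox below is 92 mm in diameter, its top 90 mm above the bench; turning the crank drives a ram inside the hub that lifts the pin 4 mm per radian.
- knob_mid (a point): Middle of the crank's knob: an upright black cylinder, 20 mm diameter, 45 mm tall, spinning freely about its own vertical axis on the end of the steel crank arm, 50 mm from the crank axis. Its top is 22.5 mm above this point, the top of the crank arm 23.5 mm below. It may start at any angle; the whole circle is free to sweep.
- crank (a joint): Turn (rad), 0 at the start, growing clockwise from above, at most 0.3 the other way. Light slack (up to 3 N at the knob) for 1.5 to 6.5 rad; then a steady 6 to 10 N, felt at rest too, more in motion, for about 4.5 rad (let go under it, the crank springs back to the slack); then the pin lets go and it drops at once below 2 N. 2.7 rad further the ram meets its stop.
- overload (a joint): Yield of the ram's sprung stop in m: 0 normally, also while the pin is being wound out; it begins to grow when the ram is pressed on its stop with about 12 N at the knob and reaches 0.0004 at about 22 N, which counts as forced.
- pin: The seized pin: plain bright steel cylinder, 22 mm diameter, 80 mm long, about 0.24 kg, upright in the bore. Origin: centre of its lower end; z along its length. At first its top is 2 mm below the hub's top; when it lets go it stands 23 to 44 mm out of the hub, guided by the bore (1.5 mm play), and can be drawn straight up; before that it is held too fast to pull.
- pin_mid (a point): Middle of the pin, 40 mm from either end, on its axis.
- tray: The plain open steel tray, fixed: 160 mm (its x) x 120 mm (its y) outside, 35 mm tall, walls and floor 4 mm, undivided. Origin: centre of its underside, on the bench. It may be on the left or the right.
- organiser: The steel tray with compartments, fixed: same outside size as the tray, with three dividers across x and one across y. Not for the pin.
- jar: A jar with a white cap, 64 mm diameter, 85 mm tall; to be left alone. Origin: centre of its underside.
- can: A can, 54 mm diameter, 150 mm tall; to be left alone. Origin: centre of its underside.
- socket_a: A small steel socket, 24 mm diameter, 28 mm tall, standing on the extractor's foot between hub and gearbox; to be left alone. Origin: centre of its underside.
There are look-alikes about, which are no part of the job. What is shaped like the tray but brown is not meant.

How it is judged:
By the outcome, as a careful person would: the job done as asked, in the order asked, and still so for the second after the job is handed in, with the robot touching nothing.
It also fails if it takes over 69 s, if anything falls off the work surface, if the arm or the gripper's body presses on something with over 40 N, if the wrist force passes 120 N, or if a joint passes its speed limit or range.

## Working session

There is one attempt and no reset: what is moved stays moved. The work goes in short steps, Python scripts to look and compute and a tool call to move; the robot and the scene stay as the last step left them, time stands still between calls to the robot, and variables do not carry over. Pictures are saved under pics/ and viewed, about 8 in all and at most 12, crops included, and the job is handed in when it is done.

Besides the shell and the picture viewer there is one more tool, called as name(argument=value, ...) on one line, values as JSON. drive_tool: Moves the arm, as the interface text tells. Shift numbers are shares of 1 m and turn numbers shares of pi rad, none past 1 either way. Its arguments: {"type":"object","properties":{"series":{"type":"array","items":{"type":"object","properties":{"delta_pos":{"type":"array","items":{"type":"number"}},"twist":{"type":"number"},"gripper":{"type":"number"}}}}},"required":["series"]}

```bash
mkdir -p pics; cat > h.py <<'E'
import numpy as np, cv2
from station import env
def save(cam,name):
    im=env.read_camera(cam); cv2.imwrite('pics/'+name,im[:,:,::-1]); return im
def K(m):
    f=192/np.tan(np.radians(m['vertical_fov'])/2); return np.array([[f,0,m['cx']],[0,f,m['cy']],[0,0,1]])
def ray(cam,uv,z):
    m=env.camera_model(cam); R,_=cv2.Rodrigues(np.array(m['rvec'],float)); t=np.array(m['tvec'],float)
    d=R.T@np.linalg.inv(K(m))@np.array([uv[0],uv[1],1.]); c=-R.T@t
    return c+d*(z-c[2])/d[2]
def proj(cam,P):
    m=env.camera_model(cam); return cv2.projectPoints(np.array(P,float).reshape(-1,3),np.array(m['rvec'],float),np.array(m['tvec'],float),K(m),None)[0].reshape(-1,2)
def toolR(s=None):
    s=s or env.read_state(); return cv2.Rodrigues(np.array(s['eef_rot'],float))[0]
E
python3 - <<'E'
from h import *
a=save('top','t0.png'); b=save('scene','s0.png')
for c in('top','scene'):
    m=env.camera_model(c); print(c,m)
    for l in ['extractor','knob_mid','tray','organiser','jar','can','socket_a','pin','crank']:
        try: print(c,l,[(np.round(d['extent']).tolist(),round(d['p'],2)) for d in env.find_in(c,l)][:4])
        except Exception as e: print(l,e)
s=env.read_state(); print(s); print(toolR(s).round(3))
E
```

```text
top {'vertical_fov': 48.1550587674659, 'cx': 262.4793829595871, 'cy': 193.9565280526539, 'rvec': array([ 2.16196702, -2.17725726,  0.10238963]), 'tvec': array([ -11.03932257,  489.28730789, 1220.43716636])}
top extractor [([275.0, 176.0, 115.0, 57.0], 0.58)]
top knob_mid [([297.0, 175.0, 26.0, 11.0], 0.64)]
top tray [([376.0, 186.0, 49.0, 60.0], 0.64)]
top organiser [([138.0, 196.0, 55.0, 64.0], 0.66)]
top jar [([150.0, 129.0, 30.0, 28.0], 0.78)]
top can [([365.0, 129.0, 29.0, 35.0], 0.88)]
top socket_a []
top pin [([247.0, 168.0, 7.0, 4.0], 0.61)]
top crank [([298.0, 175.0, 28.0, 14.0], 0.61)]
scene {'vertical_fov': 53.60663829062768, 'cx': 258.6015151992887, 'cy': 195.58816685193605, 'rvec': array([ 2.05656342,  1.72164157, -0.4594735 ]), 'tvec': array([ -89.63244472, -334.95785426, 1250.39806596])}
scene extractor [([241.0, 242.0, 131.0, 61.0], 0.7)]
scene knob_mid [([121.0, 251.0, 56.0, 74.0], 0.67)]
scene tray [([122.0, 252.0, 56.0, 76.0], 0.94), ([116.0, 167.0, 52.0, 53.0], 0.89)]
scene organiser [([387.0, 205.0, 69.0, 69.0], 0.73)]
scene jar [([401.0, 267.0, 34.0, 37.0], 0.85)
[... 177 characters left out ...]
.46541646, -0.01343634,
        1.34331716, -0.05850558]), 'qvel': array([ 1.16264073e-03,  1.34536114e-03,  5.39512711e-04,  6.48913965e-06,
       -1.63604441e-03, -2.21679394e-03,  1.91549392e-04]), 'joint_efforts': array([ 3.78993045e-04, -6.58286548e+01,  1.36345558e+00, -4.05853057e+01,
        1.66117027e-02,  2.47401455e-03,  1.55759335e-05]), 'tool_pos': array([231.28954788, 607.41392785, 248.28747848]), 'eef_rot': array([-0.93715412,  1.35975486,  0.93711096]), 'force': array([ 0.3763668 , -0.18947269,  0.07166422]), 'torque': array([-0.05665106, -0.04452108,  0.0103648 ]), 'gripper_width': 0.9990404938911889}
[[-0.    -0.935  0.356]
 [-0.     0.356  0.935]
 [-1.     0.    -0.   ]]
```

View pics/t0.png

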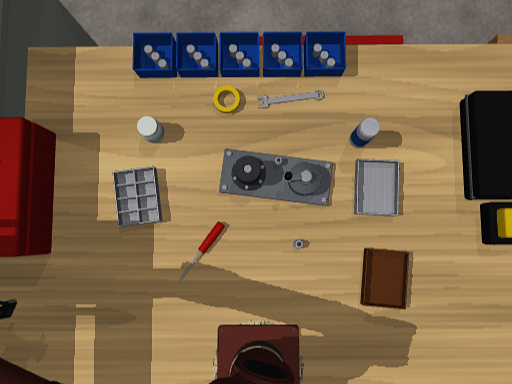

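View pics/s0.png

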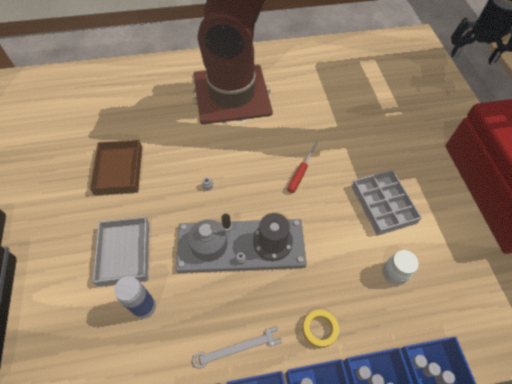

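The plain grey tray is at top (377,187), right. The compartmented organiser is at (138,196), and the brown look-alike at (386,278). In the extractor, the hub is at (248,170), the gearbox at (306,180), the knob at about (288,176) and the socket at (278,160). I'll confirm these in one crop.

```bash
python3 - <<'E'
from h import *
a=cv2.imread('pics/t0.png'); cv2.imwrite('pics/t0c.png',cv2.resize(a[115:225,210:410],None,fx=4,fy=4,interpolation=cv2.INTER_CUBIC))
for n,uv,z in [('knob',(288,176),150),('hub',(249,168),112),('gear',(307,179),90),('tray',(377,187),35),('org',(138,196),35),('sock',(278,160),45)]: print(n,ray('top',uv,z).round(0))
s=cv2.imread('pics/s0.png')
for n,uv,z in [('knob',(226,216),150),('hub',(273,220),112),('tray',(122,250),20)]: print('scene',n,ray('scene',uv,z).round(0))
E
```

```text
knob [523. -82. 150.]
hub [551.  21. 112.]
gear [ 523. -137.   90.]
tray [ 506. -344.   35.]
org [485. 343.  35.]
sock [585. -60.  45.]
scene knob [527. -81. 150.]
scene hub [536.  26. 112.]
scene tray [ 507. -346.   20.]
```

View pics/t0c.png

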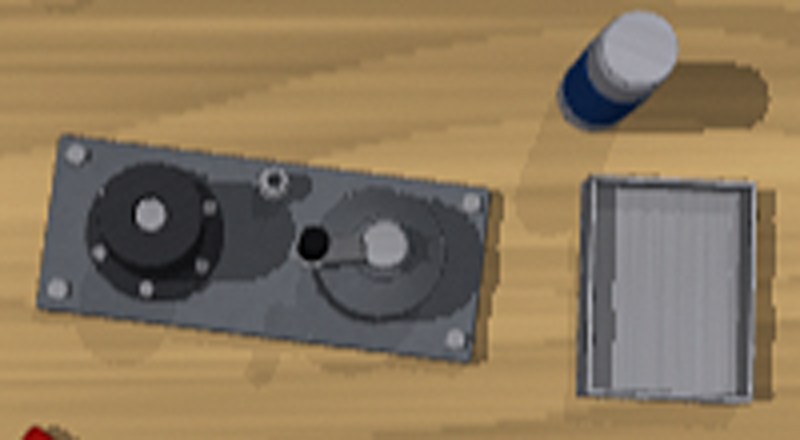

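The crop confirms it: the plain grey undivided tray is right of the extractor, crop (668,288), and the knob is the black disc at crop (313,243). Next I move above the knob with the jaws along world x.

drive_tool(series=[{"delta_pos": [0.018,-0.518,-0.541],"twist": 0.384,"gripper": 0.6},{"delta_pos": [0.018,-0.518,-0.541],"twist": 0.384,"gripper": 0.6},{"delta_pos": [0.018,-0.518,-0.541],"twist": 0.384,"gripper": 0.6},{"delta_pos": [0.018,-0.518,-0.541],"twist": 0.384,"gripper": 0.6},{"delta_pos": [0.018,-0.518,-0.541],"twist": 0.384,"gripper": 0.6},{"delta_pos": [0.018,-0.518,-0.541],"twist": 0.384,"gripper": 0.6},{"delta_pos": [0.018,-0.518,-0.541],"twist": 0.384,"gripper": 0.6},{"delta_pos": [0.018,-0.518,-0.541],"twist": 0.384,"gripper": 0.6}])

```text
time_s: 1.67
tool_pos: [361.4, 298.5, 240.4]
eef_rot: [-0.157, 1.565, 0.158]
force: [1.4, 0.1, -0.2]
gripper_width: 0.602
```

```bash
cat >> h.py <<'E'
def go(target,ang=None):
    """shift in tool axes (m) and twist (of pi) to world target, jaw heading ang deg"""
    s=env.read_state(); R=toolR(s); d=(np.array(target)-s['tool_pos'])/1000
    h=np.degrees(np.arctan2(R[1,2],R[0,2])); print('delta',(R.T@d).round(4),'jaw heading',h.round(2),'twist',None if ang is None else round((h-ang)/180,4),'F',s['force'].round(1),'t',round(s['time_s'],2))
E
python3 - <<'E'
from h import *
go((523,-82,230),0); print(toolR().round(3))
c=np.array([(62,135),(493,188),(470,361),(38,308)])/4+[210,115]-0.4
P=np.array([ray('top',u,20) for u in c]); print(P.round(1), P.mean(0).round(1))
yl=(P[0]+P[3]-P[1]-P[2]); yl/=np.linalg.norm(yl); print(yl.round(4),'axis',(P.mean(0)-80*yl).round(1),'hub',(P.mean(0)+80*yl).round(1))
k=ray('top',np.array((313,243))/4+[209.6,114.6],150); print('knob',k.round(1), 'pin',ray('top',np.array((151,214))/4+[209.6,114.6],110).round(1))
E
```

```text
delta [ 0.0102 -0.4051  0.0824] jaw heading 11.51 twist 0.0639 F [ 1.4  0.1 -0.2] t 1.67
[[ 0.    -0.2    0.98 ]
 [ 0.001  0.98   0.2  ]
 [-1.     0.001  0.   ]]
[[ 624.9   94.4   20. ]
 [ 583.2 -221.    20. ]
 [ 456.5 -201.4   20. ]
 [ 497.4  111.6   20. ]] [540.5 -54.1  20. ]
[0.1304 0.9915 0.    ] axis [ 530.1 -133.4   20. ] hub [550.9  25.2  20. ]
knob [525.2 -81.5 150. ] pin [551.5  25.8 110. ]
```

drive_tool(series=[{"delta_pos": [0.01,-0.405,0.082],"twist": 0.064,"gripper": 0.5},{"delta_pos": [0.01,-0.405,0.082],"twist": 0.064,"gripper": 0.5},{"delta_pos": [0.01,-0.405,0.082],"twist": 0.064,"gripper": 0.5},{"delta_pos": [0.01,-0.405,0.082],"twist": 0.064,"gripper": 0.5},{"delta_pos": [0.01,-0.405,0.082],"twist": 0.064,"gripper": 0.5},{"delta_pos": [0.01,-0.405,0.082],"twist": 0.064,"gripper": 0.5},{"delta_pos": [0.01,-0.405,0.082],"twist": 0.064,"gripper": 0.5},{"delta_pos": [0.01,-0.405,0.082],"twist": 0.064,"gripper": 0.5}])

```text
time_s: 2.33
tool_pos: [493.3, -7.7, 232.7]
eef_rot: [-0.004, 1.57, 0.005]
force: [1.2, 1.5, -0.6]
gripper_width: 0.5
```

```bash
python3 - <<'E'
from h import *
go((525,-81.5,230),0); a=save('wrist','w1.png'); print(env.read_state()['qvel'].round(3))
print(proj('wrist',[(525.2,-81.5,150),(530.1,-133.4,104),(551.2,25.5,112)]).round(0))
go((525,-81.5,132),0)
E
```

```text
delta [ 0.0027 -0.074   0.0313] jaw heading 0.34 twist 0.0019 F [ 1.2  1.5 -0.6] t 2.33
[-0.031 -0.046 -0.057  0.038  0.047  0.02  -0.226]
[[287. 271.]
 [284. 286.]
 [314. 147.]]
delta [ 0.1013 -0.0654  0.0293] jaw heading -0.07 twist -0.0004 F [-1.6 -6.8 -0. ] t 2.38
```

View pics/w1.png

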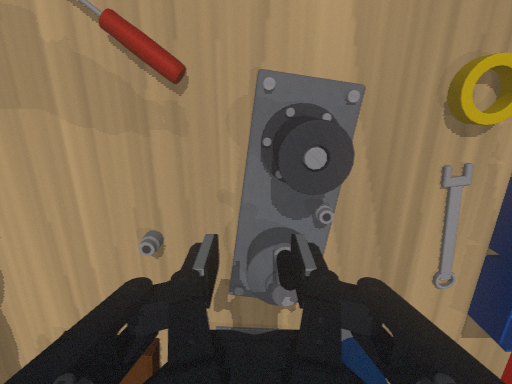

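drive_tool(series=[{"delta_pos": [0.02,-0.033,0.015],"twist": 0,"gripper": 0.5},{"delta_pos": [0.03,-0.065,0.029],"twist": 0,"gripper": 0.5},{"delta_pos": [0.03,-0.065,0.029],"twist": 0,"gripper": 0.5},{"delta_pos": [0.03,-0.065,0.029],"twist": 0,"gripper": 0.5}])

```text
time_s: 2.72
tool_pos: [522.0, -72.5, 201.6]
eef_rot: [-0.003, 1.572, 0.0]
force: [-0.3, 1.2, 0.4]
gripper_width: 0.501
```

```bash
python3 - <<'E'
from h import *
go((525,-81.5,132),0); a=save('wrist','w2.png')
cv2.imwrite('pics/w2c.png',cv2.resize(a[100:384,130:430,::-1],None,fx=2,fy=2))
P=[(525.2,-81.5,150),(530.1,-133.4,104),(551.2,25.5,112)]
print(proj('wrist',P).round(0)); go((525,-81.5,132),0)
E
```

```text
delta [ 0.0696 -0.0089  0.003 ] jaw heading 0.11 twist 0.0006 F [-0.3  1.2  0.4] t 2.72
[[258. 233.]
 [262. 259.]
 [294.  80.]]
delta [ 0.07   -0.0107  0.0029] jaw heading 0.25 twist 0.0014 F [0.1 0.4 0.4] t 2.77
```

View pics/w2c.png

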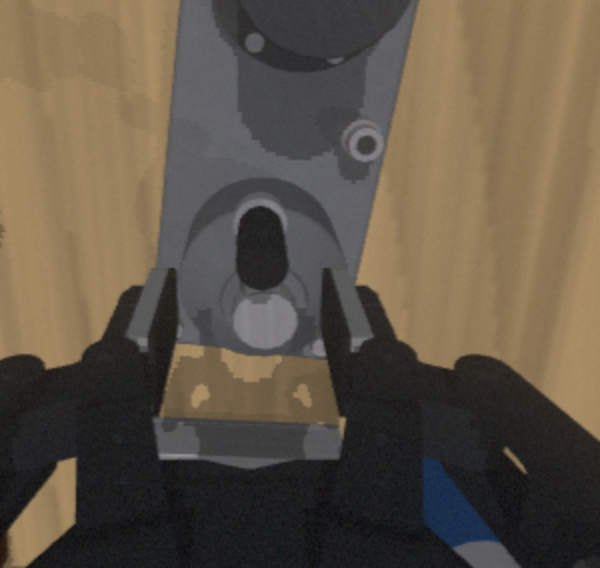

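Knob top at picture (261,232), predicted (258,233): a good match. Descending and gripping.

drive_tool(series=[{"delta_pos": [0.02,-0.0105,0.004],"twist": 0,"gripper": 0.5},{"delta_pos": [0.045,-0.0105,0.004],"twist": 0,"gripper": 0.5},{"delta_pos": [0.07,-0.0105,0.004],"twist": 0,"gripper": 0.5},{"delta_pos": [0.07,-0.0105,0.004],"twist": 0,"gripper": 0.5},{"delta_pos": [0.07,-0.0105,0.004],"twist": 0,"gripper": 0.1},{"delta_pos": [0.07,-0.0105,0.004],"twist": 0,"gripper": 0.1},{"delta_pos": [0.07,-0.0105,0.004],"twist": 0,"gripper": 0.1},{"delta_pos": [0.07,-0.0105,0.004],"twist": 0,"gripper": 0.1}])

```text
time_s: 3.43
tool_pos: [527.2, -80.2, 133.9]
eef_rot: [-0.004, 1.569, 0.006]
force: [-2.0, 2.7, 4.9]
gripper_width: 0.213
```

drive_tool(series=[{"delta_pos": [0,0,0],"twist": 0,"gripper": 0.1},{"delta_pos": [0,0,0],"twist": 0,"gripper": 0.1}])

```text
time_s: 3.6
tool_pos: [527.3, -80.1, 133.8]
eef_rot: [-0.004, 1.568, 0.006]
force: [-1.4, 3.0, 7.3]
gripper_width: 0.212
```

```bash
python3 - <<'E'
from h import *
go((525,-81.5,132),0); s=env.read_state(); print(s['tool_pos'],s['gripper_width'],s['torque'].round(2))
R=50; c=np.array([530.1,-133.4]); v=s['tool_pos'][:2]-c; print(v,np.hypot(*v),np.arctan2(v[1],v[0]))
E
```

```text
delta [ 0.0018 -0.0013 -0.0023] jaw heading 0.38 twist 0.0021 F [-1.4  3.   7.3] t 3.6
[527.32452737 -80.14694622 133.81005143] 0.2119649732702283 [ 0.64  0.36 -0.02]
[-2.77547263 53.25305378] 53.325331553678616 1.622867775787525
```

```bash
cat >> h.py <<'E'
def circ(phi,step,n,r=50,off=(0,0)):
    a=phi-step*np.arange(1,n+1)
    for x,y in zip(r*(np.cos(a)-np.cos(phi))+off[0],r*(np.sin(a)-np.sin(phi))+off[1]): print(f'[0, {y/1000:.4f}, {x/1000:.4f}]')
    print('end phi',a[-1].round(3))
E
python3 -c "
from h import *
circ(1.635,.15,8)"
```

```text
[0, -0.0001, 0.0075]
[0, -0.0013, 0.0149]
[0, -0.0036, 0.0220]
[0, -0.0069, 0.0287]
[0, -0.0112, 0.0349]
[0, -0.0164, 0.0403]
[0, -0.0223, 0.0449]
[0, -0.0288, 0.0486]
end phi 0.435
```

drive_tool(series=[{"delta_pos": [0,0,0.0075],"twist": 0,"gripper": 0.1},{"delta_pos": [0,-0.0013,0.0149],"twist": 0,"gripper": 0.1},{"delta_pos": [0,-0.0036,0.022],"twist": 0,"gripper": 0.1},{"delta_pos": [0,-0.0069,0.0287],"twist": 0,"gripper": 0.1},{"delta_pos": [0,-0.0112,0.0349],"twist": 0,"gripper": 0.1},{"delta_pos": [0,-0.0164,0.0403],"twist": 0,"gripper": 0.1},{"delta_pos": [0,-0.0223,0.0449],"twist": 0,"gripper": 0.1},{"delta_pos": [0,-0.0288,0.0486],"twist": 0,"gripper": 0.1}])

```text
time_s: 4.27
tool_pos: [574.9, -108.6, 133.7]
eef_rot: [-0.004, 1.572, 0.007]
force: [-10.6, 5.3, 14.5]
gripper_width: 0.212
```

```bash
python3 -c "
from h import *
go((530.6,-130,133.8))
circ(.435,.15,8)"
```

```text
delta [-0.0001 -0.0211 -0.0445] jaw heading 0.39 twist None F [-10.6   5.3  14.5] t 4.27
[0, -0.0070, 0.0026]
[0, -0.0143, 0.0042]
[0, -0.0218, 0.0047]
[0, -0.0293, 0.0040]
[0, -0.0366, 0.0022]
[0, -0.0435, -0.0007]
[0, -0.0499, -0.0045]
[0, -0.0557, -0.0093]
end phi -0.765
```

drive_tool(series=[{"delta_pos": [-0.001,-0.007,0.002],"twist": 0,"gripper": 0.1},{"delta_pos": [-0.002,-0.0143,0.0032],"twist": 0,"gripper": 0.1},{"delta_pos": [-0.002,-0.0218,0.0037],"twist": 0,"gripper": 0.1},{"delta_pos": [-0.002,-0.0293,0.003],"twist": 0,"gripper": 0.1},{"delta_pos": [-0.002,-0.0366,0.0012],"twist": 0,"gripper": 0.1},{"delta_pos": [-0.002,-0.0435,-0.0017],"twist": 0,"gripper": 0.1},{"delta_pos": [-0.002,-0.0499,-0.0055],"twist": 0,"gripper": 0.1},{"delta_pos": [-0.002,-0.0557,-0.0103],"twist": 0,"gripper": 0.1}])

```text
time_s: 4.93
tool_pos: [566.9, -163.1, 134.3]
eef_rot: [-0.006, 1.568, 0.008]
force: [9.1, 4.8, -12.5]
gripper_width: 0.218
```

```bash
python3 -c "
from h import *
go((530.6,-130,133.8))
circ(-.765,.15,8)"
```

```text
delta [ 0.0004  0.0334 -0.0361] jaw heading 0.49 twist None F [  9.1   4.8 -12.5] t 4.93
[0, -0.0050, -0.0056]
[0, -0.0091, -0.0118]
[0, -0.0122, -0.0187]
[0, -0.0143, -0.0259]
[0, -0.0153, -0.0333]
[0, -0.0152, -0.0408]
[0, -0.0139, -0.0482]
[0, -0.0115, -0.0553]
end phi -1.965
```

drive_tool(series=[{"delta_pos": [0.001,-0.005,-0.0056],"twist": 0,"gripper": 0.1},{"delta_pos": [0.001,-0.0091,-0.0118],"twist": 0,"gripper": 0.1},{"delta_pos": [0.001,-0.0122,-0.0187],"twist": 0,"gripper": 0.1},{"delta_pos": [0.001,-0.0143,-0.0259],"twist": 0,"gripper": 0.1},{"delta_pos": [0.001,-0.0153,-0.0333],"twist": 0,"gripper": 0.1},{"delta_pos": [0.001,-0.0152,-0.0408],"twist": 0,"gripper": 0.1},{"delta_pos": [0.001,-0.0152,-0.0408],"twist": 0,"gripper": 0.1},{"delta_pos": [0.001,-0.0152,-0.0408],"twist": 0,"gripper": 0.1}])

```text
time_s: 5.6
tool_pos: [524.8, -179.9, 133.9]
eef_rot: [-0.005, 1.57, 0.006]
force: [0.3, 3.2, 1.1]
gripper_width: 0.216
```

```bash
cat >> h.py <<'E'
def rep(c=(530.6,-130)):
    s=env.read_state(); v=s['tool_pos'][:2]-np.array(c); p=np.arctan2(v[1],v[0]); F=s['force']
    print('t',round(s['time_s'],2),'r',np.hypot(*v).round(1),'phi',p.round(3),'Frad',(F[:2]@[np.cos(p),np.sin(p)]).round(1),'Fcw',(F[:2]@[np.sin(p),-np.cos(p)]).round(1),'Fz',F[2].round(1),'w',round(s['gripper_width'],3))
E
python3 -c "
from h import *
rep()
P=np.array([(527.3,-80.1),(574.9,-108.6),(566.9,-163.1),env.read_state()['tool_pos'][:2]])
from scipy.optimize import least_squares
print(P[-1],least_squares(lambda c:np.hypot(*(P-c[:2]).T)-50,[530,-130]).x, least_squares(lambda c:np.hypot(*(P-c[:2]).T)-c[2],[530,-130,50]).x)
circ(-1.665,.15,8)"
```

```text
t 5.6 r 50.3 phi -1.686 Frad -3.2 Fcw 0.1 Fz 1.1 w 0.216
[ 524.80659428 -179.92836102] [ 529.58410748 -130.02880511] [ 529.53894508 -130.02620274   50.04159063]
[0, 0.0013, -0.0074]
[0, 0.0036, -0.0145]
[0, 0.0070, -0.0212]
[0, 0.0114, -0.0273]
[0, 0.0166, -0.0327]
[0, 0.0225, -0.0372]
[0, 0.0291, -0.0408]
[0, 0.0361, -0.0434]
end phi -2.865
```

```bash
python3 -c "
from h import *
circ(-1.665,.2,6);circ(-2.865,.2,6)"
```

```text
[0, 0.0019, -0.0098]
[0, 0.0058, -0.0190]
[0, 0.0114, -0.0273]
[0, 0.0185, -0.0343]
[0, 0.0268, -0.0397]
[0, 0.0361, -0.0434]
end phi -2.865
[0, 0.0098, -0.0018]
[0, 0.0198, -0.0015]
[0, 0.0295, 0.0007]
[0, 0.0386, 0.0048]
[0, 0.0468, 0.0106]
[0, 0.0535, 0.0179]
end phi -4.065
```

drive_tool(series=[{"delta_pos": [0,0.0019,-0.0098],"twist": 0,"gripper": 0.1},{"delta_pos": [0,0.0058,-0.019],"twist": 0,"gripper": 0.1},{"delta_pos": [0,0.0114,-0.0273],"twist": 0,"gripper": 0.1},{"delta_pos": [0,0.0185,-0.0343],"twist": 0,"gripper": 0.1},{"delta_pos": [0,0.0268,-0.0397],"twist": 0,"gripper": 0.1},{"delta_pos": [0,0.0361,-0.0434],"twist": 0,"gripper": 0.1},{"delta_pos": [0,0.0361,-0.0434],"twist": 0,"gripper": 0.1},{"delta_pos": [0,0.0361,-0.0434],"twist": 0,"gripper": 0.1}])

```text
time_s: 6.27
tool_pos: [482.1, -146.1, 134.0]
eef_rot: [-0.006, 1.567, 0.002]
force: [6.2, -4.8, -6.4]
gripper_width: 0.215
```

drive_tool(series=[{"delta_pos": [0,0.0098,-0.0018],"twist": 0,"gripper": 0.1},{"delta_pos": [0,0.0198,-0.0015],"twist": 0,"gripper": 0.1},{"delta_pos": [0,0.0295,0.0007],"twist": 0,"gripper": 0.1},{"delta_pos": [0,0.0386,0.0048],"twist": 0,"gripper": 0.1},{"delta_pos": [0,0.0468,0.0106],"twist": 0,"gripper": 0.1},{"delta_pos": [0,0.0535,0.0179],"twist": 0,"gripper": 0.1},{"delta_pos": [0,0.0535,0.0179],"twist": 0,"gripper": 0.1},{"delta_pos": [0,0.0535,0.0179],"twist": 0,"gripper": 0.1}])

```text
time_s: 6.93
tool_pos: [497.1, -92.1, 133.8]
eef_rot: [-0.004, 1.574, 0.003]
force: [-10.1, -1.2, 11.5]
gripper_width: 0.217
```

```bash
python3 -c "
from h import *
rep((529.6,-130))
circ(-4.065,.2,6)"
```

```text
t 6.93 r 49.9 phi 2.28 Frad 5.6 Fcw -8.4 Fz 11.5 w 0.217
[0, 0.0052, 0.0085]
[0, 0.0086, 0.0179]
[0, 0.0101, 0.0278]
[0, 0.0095, 0.0378]
[0, 0.0070, 0.0474]
[0, 0.0027, 0.0564]
end phi -5.265
```

drive_tool(series=[{"delta_pos": [0,0.0052,0.0085],"twist": 0,"gripper": 0.1},{"delta_pos": [0,0.0086,0.0179],"twist": 0,"gripper": 0.1},{"delta_pos": [0,0.0101,0.0278],"twist": 0,"gripper": 0.1},{"delta_pos": [0,0.0095,0.0378],"twist": 0,"gripper": 0.1},{"delta_pos": [0,0.007,0.0474],"twist": 0,"gripper": 0.1},{"delta_pos": [0,0.0027,0.0564],"twist": 0,"gripper": 0.1},{"delta_pos": [0,0.0027,0.0564],"twist": 0,"gripper": 0.1},{"delta_pos": [0,0.0027,0.0564],"twist": 0,"gripper": 0.1}])

```text
time_s: 7.6
tool_pos: [554.8, -86.9, 133.9]
eef_rot: [-0.004, 1.572, 0.007]
force: [-4.5, 7.0, 7.0]
gripper_width: 0.217
```

```bash
python3 -c "
from h import *
rep((529.6,-130))
circ(-5.265,.15,5)"
```

```text
t 7.6 r 49.9 phi 1.042 Frad 3.8 Fcw -7.4 Fz 7.0 w 0.217
[0, -0.0044, 0.0061]
[0, -0.0097, 0.0114]
[0, -0.0157, 0.0159]
[0, -0.0223, 0.0194]
[0, -0.0293, 0.0220]
end phi -6.015
```

drive_tool(series=[{"delta_pos": [0,-0.0044,0.0061],"twist": 0,"gripper": 0.1},{"delta_pos": [0,-0.0097,0.0114],"twist": 0,"gripper": 0.1},{"delta_pos": [0,-0.0157,0.0159],"twist": 0,"gripper": 0.1},{"delta_pos": [0,-0.0223,0.0194],"twist": 0,"gripper": 0.1},{"delta_pos": [0,-0.0293,0.022],"twist": 0,"gripper": 0.1},{"delta_pos": [0,-0.0293,0.022],"twist": 0,"gripper": 0.1},{"delta_pos": [0,-0.0293,0.022],"twist": 0,"gripper": 0.1},{"delta_pos": [0,-0.0293,0.022],"twist": 0,"gripper": 0.1}])

```text
time_s: 8.27
tool_pos: [577.3, -115.2, 133.9]
eef_rot: [-0.004, 1.571, 0.008]
force: [-3.1, 7.8, 5.2]
gripper_width: 0.218
```

```bash
python3 -c "
from h import *
rep((529.6,-130))
circ(-6.015,.15,5)"
```

```text
t 8.27 r 49.9 phi 0.301 Frad -0.7 Fcw -8.4 Fz 5.2 w 0.218
[0, -0.0074, 0.0014]
[0, -0.0148, 0.0018]
[0, -0.0223, 0.0010]
[0, -0.0295, -0.0009]
[0, -0.0364, -0.0039]
end phi -6.765
```

Turn 7.6 rad, still loaded.

drive_tool(series=[{"delta_pos": [0,-0.0074,0.0014],"twist": 0,"gripper": 0.1},{"delta_pos": [0,-0.0148,0.0018],"twist": 0,"gripper": 0.1},{"delta_pos": [0,-0.0223,0.001],"twist": 0,"gripper": 0.1},{"delta_pos": [0,-0.0295,-0.0009],"twist": 0,"gripper": 0.1},{"delta_pos": [0,-0.0364,-0.0039],"twist": 0,"gripper": 0.1},{"delta_pos": [0,-0.0364,-0.0039],"twist": 0,"gripper": 0.1},{"delta_pos": [0,-0.0364,-0.0039],"twist": 0,"gripper": 0.1},{"delta_pos": [0,-0.0364,-0.0039],"twist": 0,"gripper": 0.1}])

```text
time_s: 8.93
tool_pos: [573.9, -153.2, 133.9]
eef_rot: [-0.005, 1.57, 0.005]
force: [0.9, 4.4, 5.3]
gripper_width: 0.217
```

```bash
python3 -c "
from h import *
rep((529.6,-130))
circ(-6.765,.15,5)"
```

```text
t 8.93 r 50.0 phi -0.482 Frad -1.3 Fcw -4.3 Fz 5.3 w 0.217
[0, -0.0064, -0.0040]
[0, -0.0121, -0.0088]
[0, -0.0170, -0.0145]
[0, -0.0210, -0.0208]
[0, -0.0240, -0.0277]
end phi -7.515
```

drive_tool(series=[{"delta_pos": [0,0,0],"twist": 0,"gripper": 0.1},{"delta_pos": [0,0,0],"twist": 0,"gripper": 0.1},{"delta_pos": [0,0,0],"twist": 0,"gripper": 0.1},{"delta_pos": [0,0,0],"twist": 0,"gripper": 0.1}])

```text
time_s: 9.27
tool_pos: [573.9, -153.2, 133.8]
eef_rot: [-0.005, 1.57, 0.005]
force: [0.3, 4.9, 5.3]
gripper_width: 0.213
```

```bash
python3 -c "
from h import *
rep((529.6,-130)); a=save('scene','s1.png'); cv2.imwrite('pics/s1c.png',cv2.resize(a[170:290,160:320,::-1],None,fx=4,fy=4,interpolation=cv2.INTER_CUBIC))
rep((529.6,-130))"
```

```text
t 9.27 r 50.0 phi -0.482 Frad -2.0 Fcw -4.5 Fz 5.3 w 0.213
t 9.32 r 50.0 phi -0.482 Frad -1.1 Fcw -4.2 Fz 6.1 w 0.212
```

View pics/s1c.png

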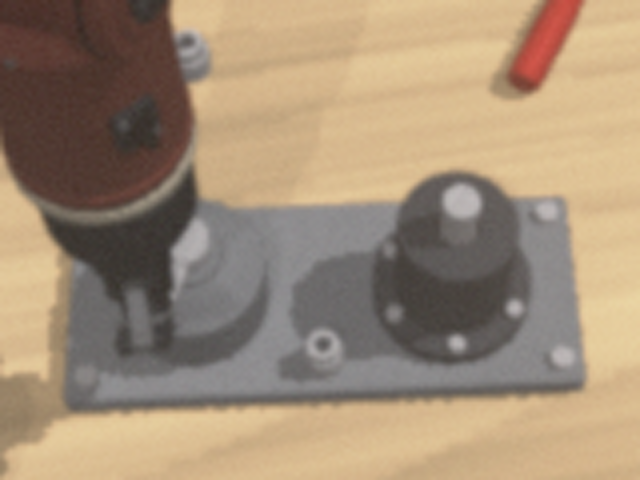

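The pin now stands well out of the hub (crop 460,200). The force has halved but the reading is ambiguous, so I'll advance 0.3 rad and check.

drive_tool(series=[{"delta_pos": [0,-0.0034,-0.0018],"twist": 0,"gripper": 0.1},{"delta_pos": [0,-0.0064,-0.004],"twist": 0,"gripper": 0.1},{"delta_pos": [0,-0.0094,-0.0063],"twist": 0,"gripper": 0.1},{"delta_pos": [0,-0.0121,-0.0088],"twist": 0,"gripper": 0.1},{"delta_pos": [0,-0.0121,-0.0088],"twist": 0,"gripper": 0.1},{"delta_pos": [0,-0.0121,-0.0088],"twist": 0,"gripper": 0.1},{"delta_pos": [0,-0.0121,-0.0088],"twist": 0,"gripper": 0.1}])

```text
time_s: 9.9
tool_pos: [564.8, -165.6, 133.8]
eef_rot: [-0.005, 1.57, 0.005]
force: [-0.7, 4.9, 6.3]
gripper_width: 0.215
```

```bash
python3 -c "
from h import *
rep((529.6,-130))
circ(-7.065,.15,5)"
```

```text
t 9.9 r 50.1 phi -0.791 Frad -4.0 Fcw -3.0 Fz 6.3 w 0.215
[0, -0.0049, -0.0057]
[0, -0.0089, -0.0120]
[0, -0.0119, -0.0189]
[0, -0.0139, -0.0261]
[0, -0.0147, -0.0335]
end phi -7.815
```

Released: Fcw fell further to 3 N at rest, and the residual force vector is unchanged and matches the slack-zone bias. I'll let go, rise, and move above the hub.

drive_tool(series=[{"delta_pos": [0,0,0],"twist": 0,"gripper": 0.5},{"delta_pos": [0,0,0],"twist": 0,"gripper": 0.5},{"delta_pos": [0,0,0],"twist": 0,"gripper": 0.5},{"delta_pos": [0,0,0],"twist": 0,"gripper": 0.5},{"delta_pos": [-0.02,0,0],"twist": 0,"gripper": 0.5},{"delta_pos": [-0.05,0,0],"twist": 0,"gripper": 0.5},{"delta_pos": [-0.075,0,0],"twist": 0,"gripper": 0.5},{"delta_pos": [-0.075,0,0],"twist": 0,"gripper": 0.5}])

```text
time_s: 10.57
tool_pos: [566.4, -167.3, 213.0]
eef_rot: [-0.005, 1.564, 0.003]
force: [0.7, 0.2, 0.1]
gripper_width: 0.499
```

drive_tool(series=[{"delta_pos": [0,0.035,-0.003],"twist": 0,"gripper": 0.5},{"delta_pos": [0,0.07,-0.006],"twist": 0,"gripper": 0.5},{"delta_pos": [0,0.105,-0.009],"twist": 0,"gripper": 0.5},{"delta_pos": [0,0.135,-0.012],"twist": 0,"gripper": 0.5},{"delta_pos": [0,0.16,-0.013],"twist": 0,"gripper": 0.5},{"delta_pos": [0,0.16,-0.013],"twist": 0,"gripper": 0.5},{"delta_pos": [0,0.16,-0.013],"twist": 0,"gripper": 0.5}])

```text
time_s: 11.15
tool_pos: [550.4, -4.5, 207.8]
eef_rot: [-0.007, 1.571, 0.007]
force: [-0.2, 0.2, 0.4]
gripper_width: 0.497
```

```bash
python3 - <<'E'
from h import *
a=save('wrist','w3.png')
cv2.imwrite('pics/w3c.png',cv2.resize(a[60:340,110:410,::-1],None,fx=2,fy=2))
print(proj('wrist',[(551.2,25.5,112),(551.2,25.5,143)]).round(0))
print(env.find_in('wrist','pin')[:2]); s=env.read_state(); print(s['tool_pos']); go((551.5,25.5,134),0)
E
```

```text
[[255. 163.]
 [256. 172.]]
[{'extent': [260.6, 173.2, 31.5, 36.0], 'p': 0.8}]
[550.48403626  -7.14567678 208.08040147]
delta [0.0741 0.0327 0.0012] jaw heading 0.27 twist 0.0015 F [-0.1 -0.6 -0.1] t 11.25
```

View pics/w3c.png

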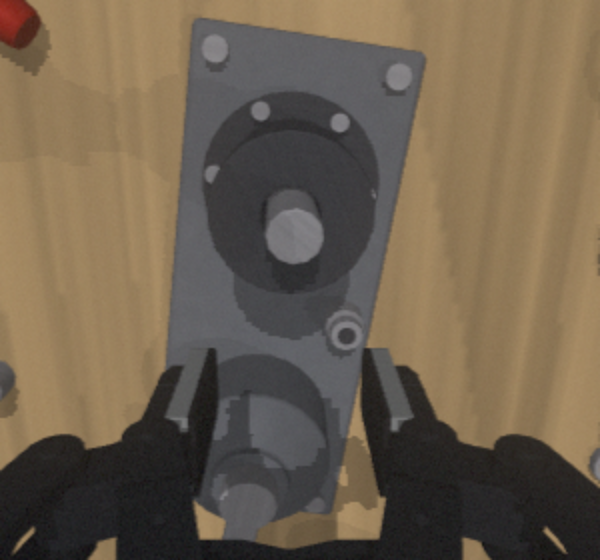

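The pin top is at picture (257,178) against a prediction of (256,172). The arm was still settling 2–3 mm, which explains the difference. Moving over the pin, then down and gripping.

drive_tool(series=[{"delta_pos": [0,0.016,0.0015],"twist": 0,"gripper": 0.5},{"delta_pos": [0,0.0315,0.0015],"twist": 0,"gripper": 0.5},{"delta_pos": [0.02,0.0315,0.0015],"twist": 0,"gripper": 0.5},{"delta_pos": [0.045,0.0315,0.0015],"twist": 0,"gripper": 0.5},{"delta_pos": [0.065,0.0315,0.0015],"twist": 0,"gripper": 0.5},{"delta_pos": [0.073,0.0315,0.0015],"twist": 0,"gripper": 0.5},{"delta_pos": [0.073,0.0315,0.0015],"twist": 0,"gripper": 0.5},{"delta_pos": [0.073,0.0315,0.0015],"twist": 0,"gripper": 0.5}])

```text
time_s: 11.92
tool_pos: [552.1, 24.4, 135.7]
eef_rot: [-0.004, 1.571, 0.003]
force: [-0.8, -0.5, 0.6]
gripper_width: 0.499
```

```bash
python3 - <<'E'
from h import *
go((551.5,24.5,134),0); a=save('scene','s2.png'); cv2.imwrite('pics/s2c.png',cv2.resize(a[150:280,190:350,::-1],None,fx=4,fy=4,interpolation=cv2.INTER_CUBIC)); print(env.read_state()['tool_pos'])
E
```

```text
delta [ 0.0017  0.0001 -0.0006] jaw heading 0.23 twist 0.0013 F [-0.8 -0.5  0.6] t 11.92
[552.57298576  24.69628096 136.32001344]
```

drive_tool(series=[{"delta_pos": [0,0,0],"twist": 0,"gripper": 0.1},{"delta_pos": [0,0,0],"twist": 0,"gripper": 0.1},{"delta_pos": [0,0,0],"twist": 0,"gripper": 0.1},{"delta_pos": [0,0,0],"twist": 0,"gripper": 0.1},{"delta_pos": [0,0,0],"twist": 0,"gripper": 0.1},{"delta_pos": [0,0,0],"twist": 0,"gripper": 0.1}])

```text
time_s: 12.47
tool_pos: [552.5, 25.6, 136.5]
eef_rot: [-0.004, 1.569, 0.005]
force: [-1.4, -0.0, 5.4]
gripper_width: 0.243
```

drive_tool(series=[{"delta_pos": [-0.008,0,0],"twist": 0,"gripper": 0.1},{"delta_pos": [-0.016,0,0],"twist": 0,"gripper": 0.1},{"delta_pos": [-0.024,0,0],"twist": 0,"gripper": 0.1},{"delta_pos": [-0.03,0,0],"twist": 0,"gripper": 0.1}])

```text
time_s: 12.8
tool_pos: [552.2, 25.6, 166.6]
eef_rot: [-0.004, 1.57, 0.005]
force: [0.4, -0.3, -1.8]
gripper_width: 0.235
```

drive_tool(series=[{"delta_pos": [-0.02,0,0],"twist": 0,"gripper": 0.1},{"delta_pos": [-0.045,0,0],"twist": 0,"gripper": 0.1},{"delta_pos": [-0.07,0,0],"twist": 0,"gripper": 0.1},{"delta_pos": [-0.085,0,0],"twist": 0,"gripper": 0.1},{"delta_pos": [-0.085,0,0],"twist": 0,"gripper": 0.1}])

```text
time_s: 13.22
tool_pos: [553.5, 25.5, 254.2]
eef_rot: [-0.003, 1.565, 0.006]
force: [1.1, -0.3, -2.6]
gripper_width: 0.24
```

```bash
python3 - <<'E'
from h import *
go((506,-344,250),0); a=save('scene','s3.png'); s=env.read_state(); print(s['tool_pos'],s['gripper_width'])
print([ (d['extent'],d['p']) for d in env.find_in('scene','pin')][:2])
cv2.imwrite('pics/s3c.png',cv2.resize(a[130:300,190:390,::-1],None,fx=3.5,fy=3.5,interpolation=cv2.INTER_CUBIC))
# tray corners in crop t0c (rim) 
c=np.array([(590,178),(753,182),(751,401),(580,396)])/4+[209.6,114.6]
P=np.array([ray('top',u,35) for u in c]); print(P.round(0),P.mean(0).round(0))
E
```

```text
delta [ 0.0033 -0.3692 -0.0497] jaw heading 0.33 twist 0.0018 F [ 1.1 -0.3 -2.6] t 13.22
[552.72706096  25.60272482 252.00920104] 0.2358494525215518
[([274.8, 211.1, 11.3, 11.7], 0.52), ([241.7, 245.6, 132.4, 61.1], 0.21)]
[[ 587. -289.   35.]
 [ 584. -406.   35.]
 [ 425. -399.   35.]
 [ 430. -277.   35.]] [ 507. -343.   35.]
```

View pics/s3c.png

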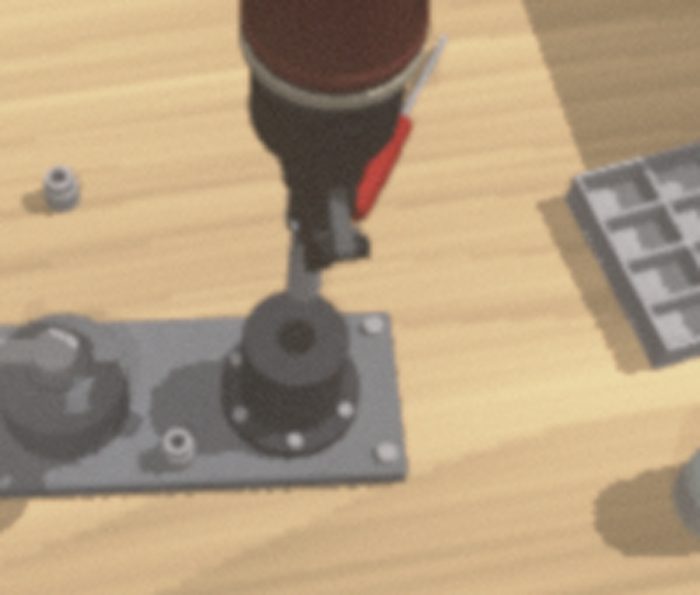

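The pin hangs in the jaws (crop 300,270), the bore is empty and the socket is still in place. Carrying it to the tray centre (507,-343).

drive_tool(series=[{"delta_pos": [0,-0.02,-0.003],"twist": 0,"gripper": 0.1},{"delta_pos": [0,-0.055,-0.008],"twist": 0,"gripper": 0.1},{"delta_pos": [0,-0.093,-0.013],"twist": 0,"gripper": 0.1},{"delta_pos": [0,-0.131,-0.018],"twist": 0,"gripper": 0.1},{"delta_pos": [0,-0.169,-0.023],"twist": 0,"gripper": 0.1},{"delta_pos": [0,-0.207,-0.028],"twist": 0,"gripper": 0.1},{"delta_pos": [0,-0.245,-0.033],"twist": 0,"gripper": 0.1},{"delta_pos": [0,-0.283,-0.038],"twist": 0,"gripper": 0.1}])

```text
time_s: 13.98
tool_pos: [514.4, -258.9, 248.9]
eef_rot: [-0.004, 1.572, 0.005]
force: [1.1, 0.2, -2.5]
gripper_width: 0.235
```

drive_tool(series=[{"delta_pos": [0,-0.035,-0.004],"twist": 0,"gripper": 0.1},{"delta_pos": [0,-0.062,-0.006],"twist": 0,"gripper": 0.1},{"delta_pos": [0,-0.08,-0.008],"twist": 0,"gripper": 0.1},{"delta_pos": [0,-0.086,-0.009],"twist": 0,"gripper": 0.1},{"delta_pos": [0,-0.086,-0.009],"twist": 0,"gripper": 0.1},{"delta_pos": [0,-0.086,-0.009],"twist": 0,"gripper": 0.1},{"delta_pos": [0,-0.086,-0.009],"twist": 0,"gripper": 0.1}])

```text
time_s: 14.57
tool_pos: [507.6, -341.8, 249.6]
eef_rot: [-0.005, 1.571, 0.007]
force: [-0.4, 0.5, -2.6]
gripper_width: 0.236
```

```bash
python3 - <<'E'
from h import *
go((507,-343,96),0); a=save('wrist','w4.png'); b=save('scene','s4.png')
cv2.imwrite('pics/m4.png',np.hstack([a[:,100:440,::-1],cv2.resize(b[150:342,40:240,::-1],None,fx=2,fy=2)]))
print(env.read_state()['tool_pos'])
E
```

```text
delta [ 0.1536 -0.0013 -0.0005] jaw heading 0.45 twist 0.0025 F [-0.4  0.5 -2.6] t 14.57
[ 507.77747342 -341.96535375  250.0557754 ]
```

View pics/m4.png

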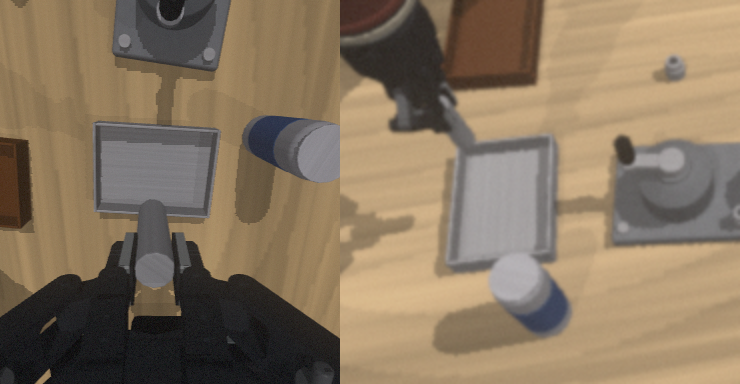

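The pin is vertical in the jaws above the tray. The knob has coasted on somewhat since I let go, so I'll measure its angle. At the same time I'll work out the height of the pin's lower end.

```bash
python3 - <<'E'
from h import *
for uv in [(182.5,221),]:
    k=ray('scene',uv,150); v=k[:2]-np.array([530.1,-133.4]); print(k.round(1),np.hypot(*v),np.arctan2(v[1],v[0]))
s1=cv2.imread('pics/s3.png'); s2=cv2.imread('pics/s4.png')
cv2.imwrite('pics/cmp.png',np.hstack([cv2.resize(x[190:290,160:260],None,fx=3.8,fy=3.8,interpolation=cv2.INTER_CUBIC) for x in(s1,s2)]))
# pin ends in wrist view
w=env.camera_model('wrist')
for z in (150,155,160,165,170,175,180): print(z,proj('wrist',[(507.8,-342-11,z),(507.8,-342+11,z)]).round(0).tolist())
for z in (250,255,260,265): print(z,proj('wrist',[(507.8,-353,z),(507.8,-331,z)]).round(0).tolist())
E
```

```text
[ 522.5 -177.6  150. ] 44.890103857205986 -1.7400292953199223
150 [[254.0, 209.0], [254.0, 186.0]]
155 [[254.0, 211.0], [254.0, 187.0]]
160 [[254.0, 213.0], [254.0, 189.0]]
165 [[254.0, 215.0], [254.0, 191.0]]
170 [[254.0, 218.0], [254.0, 193.0]]
175 [[254.0, 220.0], [254.0, 195.0]]
180 [[254.0, 223.0], [254.0, 197.0]]
250 [[254.0, 276.0], [255.0, 241.0]]
255 [[254.0, 282.0], [255.0, 245.0]]
260 [[254.0, 288.0], [255.0, 251.0]]
265 [[254.0, 294.0], [255.0, 256.0]]
```

View pics/cmp.png

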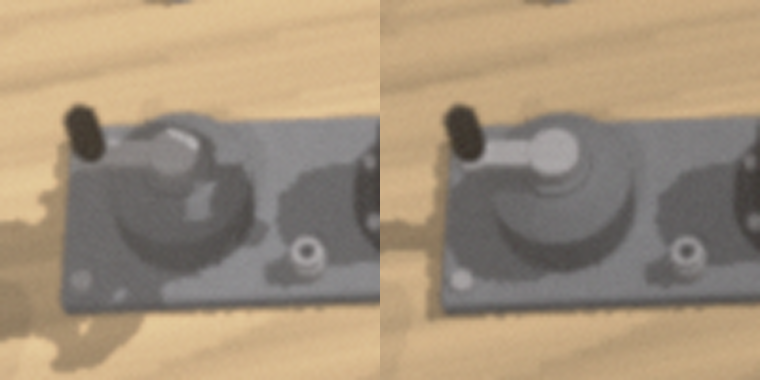

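Knob at rest at about -1.74 rad (total ~9.6 rad, short of the stop at ≥10.3). The pin's lower end is about 71 mm below the TCP, so contact should come at TCP z≈75.

drive_tool(series=[{"delta_pos": [0.035,0,0],"twist": 0,"gripper": 0.1},{"delta_pos": [0.07,0,0],"twist": 0,"gripper": 0.1},{"delta_pos": [0.105,0,0],"twist": 0,"gripper": 0.1},{"delta_pos": [0.135,0,0],"twist": 0,"gripper": 0.1},{"delta_pos": [0.155,0,0],"twist": 0,"gripper": 0.1},{"delta_pos": [0.162,0,0],"twist": 0,"gripper": 0.1},{"delta_pos": [0.162,0,0],"twist": 0,"gripper": 0.1},{"delta_pos": [0.162,0,0],"twist": 0,"gripper": 0.1}])

```text
time_s: 15.33
tool_pos: [507.8, -343.6, 89.3]
eef_rot: [-0.006, 1.57, 0.005]
force: [0.8, -0.4, -1.0]
gripper_width: 0.235
```

drive_tool(series=[{"delta_pos": [0.002,0,0],"twist": 0,"gripper": 0.1},{"delta_pos": [0.004,0,0],"twist": 0,"gripper": 0.1},{"delta_pos": [0.006,0,0],"twist": 0,"gripper": 0.1},{"delta_pos": [0.008,0,0],"twist": 0,"gripper": 0.1},{"delta_pos": [0.008,0,0],"twist": 0,"gripper": 0.1},{"delta_pos": [0.008,0,0],"twist": 0,"gripper": 0.1}])

```text
time_s: 15.83
tool_pos: [507.0, -343.7, 80.3]
eef_rot: [-0.005, 1.571, 0.005]
force: [-0.3, 0.1, -2.4]
gripper_width: 0.238
```

drive_tool(series=[{"delta_pos": [0.001,0,0],"twist": 0,"gripper": 0.1},{"delta_pos": [0.002,0,0],"twist": 0,"gripper": 0.1},{"delta_pos": [0.003,0,0],"twist": 0,"gripper": 0.1},{"delta_pos": [0.003,0,0],"twist": 0,"gripper": 0.1},{"delta_pos": [0.003,0,0],"twist": 0,"gripper": 0.1}])

```text
time_s: 16.25
tool_pos: [507.0, -343.7, 77.1]
eef_rot: [-0.005, 1.571, 0.005]
force: [0.8, -0.1, -2.4]
gripper_width: 0.235
```

drive_tool(series=[{"delta_pos": [0.0005,0,0],"twist": 0,"gripper": 0.1},{"delta_pos": [0.001,0,0],"twist": 0,"gripper": 0.1},{"delta_pos": [0.001,0,0],"twist": 0,"gripper": 0.1},{"delta_pos": [0.001,0,0],"twist": 0,"gripper": 0.1}])

```text
time_s: 16.58
tool_pos: [507.1, -343.7, 76.3]
eef_rot: [-0.005, 1.571, 0.005]
force: [0.2, 0.5, -1.9]
gripper_width: 0.232
```

drive_tool(series=[{"delta_pos": [0.0005,0,0],"twist": 0,"gripper": 0.1},{"delta_pos": [0.001,0,0],"twist": 0,"gripper": 0.1},{"delta_pos": [0.001,0,0],"twist": 0,"gripper": 0.1},{"delta_pos": [0.001,0,0],"twist": 0,"gripper": 0.1}])

```text
time_s: 16.92
tool_pos: [507.1, -344.1, 76.1]
eef_rot: [-0.005, 1.57, 0.004]
force: [-1.5, 1.9, 6.2]
gripper_width: 0.234
```

drive_tool(series=[{"delta_pos": [0.0005,0,0],"twist": 0,"gripper": 0.1},{"delta_pos": [0.001,0,0],"twist": 0,"gripper": 0.1},{"delta_pos": [0.001,0,0],"twist": 0,"gripper": 0.1},{"delta_pos": [0.001,0,0],"twist": 0,"gripper": 0.1}])

```text
time_s: 17.25
tool_pos: [507.3, -344.4, 76.0]
eef_rot: [-0.005, 1.569, 0.004]
force: [-3.9, 2.3, 15.7]
gripper_width: 0.234
```

Contact is felt. I'll ease off 1 mm and open slowly, then rise.

drive_tool(series=[{"delta_pos": [-0.001,0,0],"twist": 0,"gripper": 0.1},{"delta_pos": [-0.001,0,0],"twist": 0,"gripper": 0.26},{"delta_pos": [-0.001,0,0],"twist": 0,"gripper": 0.3},{"delta_pos": [-0.001,0,0],"twist": 0,"gripper": 0.4},{"delta_pos": [-0.001,0,0],"twist": 0,"gripper": 0.5},{"delta_pos": [-0.001,0,0],"twist": 0,"gripper": 0.5},{"delta_pos": [-0.001,0,0],"twist": 0,"gripper": 0.5}])

```text
time_s: 17.83
tool_pos: [507.1, -343.7, 75.2]
eef_rot: [-0.005, 1.571, 0.005]
force: [-0.0, 0.1, 0.4]
gripper_width: 0.502
```

drive_tool(series=[{"delta_pos": [-0.01,0,0],"twist": 0,"gripper": 0.5},{"delta_pos": [-0.03,0,0],"twist": 0,"gripper": 0.5},{"delta_pos": [-0.06,0,0],"twist": 0,"gripper": 0.5},{"delta_pos": [-0.1,0,0],"twist": 0,"gripper": 0.5},{"delta_pos": [-0.14,0,0],"twist": 0,"gripper": 0.5},{"delta_pos": [-0.14,0,0],"twist": 0,"gripper": 0.5},{"delta_pos": [-0.14,0,0],"twist": 0,"gripper": 0.5},{"delta_pos": [-0.14,0,0],"twist": 0,"gripper": 0.5}])

```text
time_s: 18.5
tool_pos: [507.0, -343.5, 215.5]
eef_rot: [-0.005, 1.57, 0.005]
force: [-0.1, 0.2, -0.5]
gripper_width: 0.499
```

```bash
python3 - <<'E'
from h import *
s=env.read_state(); print(s['tool_pos'],s['force'].round(1)); a=save('wrist','w5.png'); b=save('scene','s5.png')
cv2.imwrite('pics/m5.png',np.hstack([a[:,100:440,::-1],cv2.resize(b[150:342,40:240,::-1],None,fx=2,fy=2)]))
E
```

```text
[ 507.00497249 -343.49869023  215.54014838] [-0.1  0.2 -0.5]
```

View pics/m5.png

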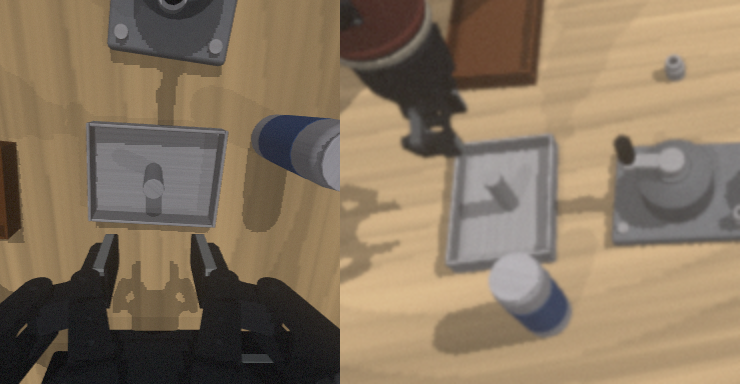

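The pin stands upright in the plain tray (wrist view 152,180; scene view 500,190). The can and socket are in place and the gripper is clear. Handing in.

```bash
python3 -c "
from h import *
print(env.job_done())"
```

```text
the job is handed in; nothing more can be done
None
```

The job is done and handed in at about 19 s: the pin is standing upright in the plain tray. I wound the crank clockwise by its knob to about 8.7 rad and released it. I then drew the pin straight up out of the hub and set it down in the tray.

**Pin release:** The resting resistance at the knob fell from about 8.4 N to 4.3 N at roughly 8.4 rad. That did not clearly read as below 2 N, so I wound 0.3 rad further. It fell to 3.0 N, with the remaining force close to the bias I had measured in the slack zone. The pin then lifted freely, with about its own weight showing on the wrist.

**Crank after release:** When I opened the gripper, the knob moved on by itself to about 9.6 rad, by a rough measurement from the picture. I estimate the stop at 10.3 rad or later, so it should be short of it. I had no direct reading of the overload joint.

**Last checks:**
- **Set-down:** contact was felt at up to 16 N, and I eased off before opening the fingers.
- **Final picture:** the can was in place, the robot was touching nothing and the force was near zero.
- **Socket:** it was last seen clearly in place just after the pin was lifted; only its edge shows in the final picture.
- **Jar:** it was at the edge of the picture taken after lifting the pin and not in the final one. The arm never went near it.

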